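# Set a worklist board on the reading stand and hold the magnifier out at its mark

## Task

Take the white board out of its slotted holder and lean it against the rail of the reading stand, near the middle of the rail, with its lower edge on the base between the low front lip and the rail, and leave it leaning there. Then squeeze the lock button in the side of the magnifier's grip head, pull the telescoping boom out until the pointer on top of the boom stands level with the steel clip on its scale, and finish still holding it there with the button squeezed, because the boom springs back when let go. Do not shift the clip or disturb the tube rack, bottle and jar.

Things in the scene. Friction and masses are not known exactly. Their poses are not given: they have to be found in the camera images.
- board: Loose flat white plastic board, 8 mm thick (its x) x 110 mm wide (its y) x 150 mm high (its z), about 0.16 kg (varies); at the start it stands upright in the holder. Origin: centre of its lower edge face; z runs up the board. Both faces are alike.
- holder: Fixed grey holder, 60 x 140 mm foot, with a slot along its y, 10 mm wide, 114 mm long. Slot floor 8 mm above the table, slot walls end 45 mm above the table, so the upper 113 mm of the board stand free. Origin: centre of its underside; axes as the board's in it.
- stand: Fixed; L-shaped white base 10 mm thick, local x -115 to 85, y -95 to 90 mm, and x -115 to -30 on to y 295; front lip at x -18 to -12, 8 mm above the base. Boom along local y at x -75; its fixed outer tube (30 mm square, y 130 to 310, top at z 225) on a column (y 225) ends in a grey collar (46 mm in x, y 130 to 166, top 232). Origin: underside, before the rail; +x: lip to rail.
- rest: The rail of the rest: round aluminium bar, 12 mm thick, 150 mm long along the stand's y, on two posts, its axis 80 mm above the table and at stand x = +40 mm. The board leans back (towards stand +x) against it. Origin: middle of its axis; axes as the stand's.
- rest_foot (a point): Point on the top of the base plate (10 mm above the table) in front of the middle of the rail, at stand x = y = 0; 12 mm behind the lip's inner face. The board's lower edge stands about here: foot centre 4 mm behind this point gives a lean of about 20 degrees from vertical. Axes as the stand's.
- grip_head (a point): Centre of the grey head at the boom's end: 32 mm (stand x) x 36 (stand y) x 34 mm (z), centre 210 mm above the table; moves with the boom. A stem below carries the lens (80 mm across, top about 50 mm below this point). Grip it from above, fingers closing along stand x, one on the button, one on the other side; the head does not give sideways.
- button_face (a point): Middle of the outer face of the round black lock button (24 mm across) in the head's stand -x side; stands 9 mm out of the head when free, 25 mm from the head's centre.
- lock_button (a joint): Travel of the lock button into the head, m: 0 free, 0.006 fully in. Sprung: about 2 N to start, 6 N fully in. From about 0.004 the boom is free; unpressed, the boom is locked at home.
- boom (a joint): Extension of the boom, m: 0 home, at most 0.14; it grows as the head is pulled towards stand -y. A spring pulls it home with about 5 N. Starts locked at 0. If it is lost, it runs back to within 15 mm of home; squeeze the button again to pull it out.
- pointer (a point): Tip of the black upright pointer fin (5 x 3 mm, 20 mm above the outer tube) that sticks up from a slot in the top of the outer tube, fixed to the inner tube: it moves with the head, by the same amount, towards stand -y. Axes as the stand's.
- clip_mark (a point): Middle of the steel clip that sits on the scale on the outer tube (10 mm long in y), raised to the pointer tip's height and line: when the pointer is at the mark, this point and the pointer tip have the same stand y. The clip stays where it is set. Axes as the stand's.
- clip (a joint): Setting of the clip along the scale, m: the boom extension at which the pointer stands level with it (0.06 to 0.13).
- tube_rack: Loose red rack of capped tubes, 58 x 188 x 110 mm; to be left alone. Origin: centre of underside.
- wash_bottle: White bottle with blue cap, 60 mm across, 160 mm high; to be left alone. Origin: centre of underside.
- jar: Clear jar with a yellow cap, 60 mm across, 75 mm high; to be left alone. Origin: centre of underside.
Not all that is in view belongs to the job. Several things have the shape of the board; the one meant has the colours described above. Leave any red look-alike of the holder alone.

How it is judged:
By the outcome, as a careful person would: the job done as asked, in the order asked, and still so for the second after the job is handed in, while the arm keeps its last pose, push and grip.
It also fails if it takes over 58 s, if anything falls off the work surface, if the arm or the gripper's body presses on something with over 40 N, if the wrist force passes 120 N, or if a joint passes its speed limit or range.

## Robot

A 6-joint arm with a two-finger parallel gripper is mounted at the origin on the work surface. World frame = base frame: x ahead of the robot, y to its left, z up, the work surface at z = 0. Lengths are in m, angles in rad, forces in N, time in s.
With the tool pointing down it reaches from about 0.425 to 0.95 m from the base axis. Payload 3.5 kg.
Tool frame: the origin (TCP) lies at the very end of the fingers, on their centre line; the grasp point (between the pads) lies robot.grasp_offset behind it (robot.grasp_offset is the distance from the TCP to the grasp point, in m); z points along the fingers, y is the line along which they close (so a half turn about z gives the same grasp; the last joint's range is limited). The gripper opens to 85 mm and grips with 20 to 120 N. Pads are 22 mm wide; open, the fingers measure 114 mm over their backs; the gripper's body (76 mm by 85 mm) begins 54 mm behind the grasp point. The pads swing forward as they close: fully open they stand 13 mm farther back than shut.
Start: joints at [0.972, 0.286, 1.577, -0, 1.279, -0.15], TCP at [0.293, 0.608, 0.231] pointing down, gripper open.
Joint ranges: [-2.77, 2.77], [-0.9, 2.22], [0.21, 2.48], [-1.53, 4.67], [0.24, 2.81], [-2.84, 2.84]. Speed limits (rad/s): [2.79, 2.79, 3.14, 3.14, 3.14, 3.14].

## Interface

Orientations are given as a 3x3 rotation matrix whose columns are the frame's x, y, z axes.
In Python, from workcell import robot gives the robot as it stands.
- The arm moves only by the shell command python3 -m jog 'ROWS' [OPENING] [FORCE]. ROWS is a JSON list of rows, 1 to 5 of them, each of 6 numbers: dx, dy, dz in m, then a rotation vector rx, ry, rz in rad; each row is the pose to reach, as a shift and turn from the pose commanded when the command began, along the tool's axes at that moment; what a row does not reach only later rows make up. A row lasts 1/8 s, in which the tool goes at most 0.0625 m and 0.188 rad, less where a joint would pass 70% of its speed; a pose out of reach is approached as far as the arm can. OPENING is the finger opening in m, set as the command begins (- or left out keeps the last). The fingers move at their own pace and stop on an object; FORCE is the grip in N (left out, the last holds). Time passes only in rows, so rows that do not move let the fingers close. It prints the time, the measured TCP pose, the force, the opening and the grip force at its end.
- robot.sense(): the state, without advancing time (a new reading comes with each control period).
- robot.read_camera(name): name is "scene" or "side" or "wrist"; returns the picture (384x512x3 uint8, red, green, blue); there is no depth.
- robot.camera_params(name): a dict with "fx", "fy", "cx", "cy" (pixels), "world_from_camera" (4x4, takes a point from camera to world coordinates). Camera axes: x right, y up, looking along -z (the intrinsics and any distortion apply to the point x, -y, -z); pixel columns grow to the right and rows downward; lengths in m; the calibration is good to about 2 mm. A picture is of the moment at which its call begins: read the wrist's pose just before it. camera_params takes no time and is no camera call; for the wrist camera it gives the pose at the moment of the call.
- robot.hand_in(): hands the job in; it is judged then, once.
Trained networks look in the newest picture that a camera, given by its name, has taken for a name from the list of things; names that differ only in an ending like _2 or _b are one class to them, and where a whole thing is asked for, a point or a joint stands for the part that bears it (a point fixed in the world has none). Each returns a list of dicts, best first, with "p" (0 to 1); they miss things now and then, are a little off and sometimes report something else, mostly with a low value. They report only what shows in the picture. A call takes as long as a camera call. They do not tell look-alikes from the thing itself.
- robot.search_frame(camera, target): "point" ([x, y, z] in m, in world coordinates, good to about 4 mm: the middle of the surface that is visible of it).
- robot.pinpoint(camera, target): "point" ([x, y, z] in m, in world coordinates, good to about 4 mm: a listed point, or the origin of a listed thing).
The state is a dict: "clock": time; "qpos": joint angles; "joint_velocities": joint speeds; "joint_efforts": joint torques, N m; "tool_pos": TCP position; "eef_rot": TCP orientation; "wrist_force": force on the tool from outside, world axes, zero at the start; "torque": the same for the moment, N m; "opening": finger opening in m; "grip_force": force on a finger pad.
Only numpy, scipy, OpenCV 4.12 (cv2) and the standard library are available. Lean on these libraries where they do the work, as an engineer would, in place of code of your own. Each camera call takes 0.05 s, during which the arm holds its last target. There are 200 camera calls.

## Working session

There is one attempt and no reset: what is moved stays moved. The work goes in short steps, Python scripts to look and compute and a shell command to move; the robot and the scene stay as the last step left them, time stands still between calls to the robot, and variables do not carry over. Pictures are saved under pics/ and viewed, at most 10 in all, crops included, and the job is handed in when it is done.

```bash
mkdir -p pics; ls; cat > h.py <<'E'
import numpy as np, cv2
from workcell import robot
def save(cam,name):
    im=robot.read_camera(cam); cv2.imwrite('pics/'+name,im[:,:,::-1]); return im
def proj(cam,P):
    c=robot.camera_params(cam); T=np.linalg.inv(c['world_from_camera']); p=T[:3,:3]@np.array(P)+T[:3,3]
    return np.array([c['cx']+c['fx']*p[0]/-p[2], c['cy']-c['fy']*p[1]/-p[2]])
def ray(cam,px):
    c=robot.camera_params(cam); T=np.array(c['world_from_camera'])
    d=T[:3,:3]@np.array([(px[0]-c['cx'])/c['fx'],-(px[1]-c['cy'])/c['fy'],-1]); return T[:3,3],d
def atz(cam,px,z):
    o,d=ray(cam,px); return o+d*(z-o[2])/d[2]
E
python3 - <<'E'
from h import *
a=save('scene','a.png'); b=save('side','b.png')
for n in ['board','holder','stand','rest','rest_foot','grip_head','button_face','pointer','clip_mark','tube_rack','wash_bottle','jar']:
    for c in ['scene','side']:
        r=robot.pinpoint(c,n)
        print(n,c,[(np.round(d['point'],3).tolist(),round(d['p'],2),proj(c,d['point']).astype(int).tolist()) for d in r[:4]])
print(robot.camera_params('scene').keys(),robot.grasp_offset,robot.sense())
E
```

```text
pics
board scene [([0.367, -0.489, -0.001], 0.61, [115, 264]), ([0.49, -0.338, 0.009], 0.6, [176, 270])]
board side [([0.367, -0.487, 0.002], 0.78, [276, 353]), ([0.492, -0.343, 0.006], 0.69, [288, 291])]
holder scene [([0.37, -0.111, -0.001], 0.73, [228, 221]), ([0.168, -0.304, 0.002], 0.65, [155, 206])]
holder side [([0.493, -0.337, 0.002], 0.76, [287, 291]), ([0.172, -0.3, -0.0], 0.68, [175, 328]), ([0.37, -0.115, -0.0], 0.64, [214, 254]), ([0.73, 0.337, -0.003], 0.58, [248, 144])]
stand scene [([0.603, 0.038, 0.004], 0.63, [303, 248])]
stand side [([0.603, 0.047, 0.001], 0.95, [255, 197])]
rest scene [([0.639, 0.034, 0.08], 0.54, [311, 238])]
rest side [([0.643, 0.029, 0.079], 0.64, [269, 179])]
rest_foot scene [([0.604, 0.036, 0.008], 0.89, [303, 247])]
rest_foot side [([0.604, 0.039, 0.009], 0.83, [257, 197])]
grip_head scene [([0.54, 0.151, 0.208], 0.9, [327, 174])]
grip_head side [([0.54, 0.156, 0.211], 0.72, [223, 136])]
button_face scene []
button_face side [([0.517, 0.15, 0.208], 0.39, [217, 140])]
pointer scene []
pointer side []
clip_mark scene [([0.555, 0.248, 0.238], 0
[... 643 characters left out ...]
859015e+00, -1.50001142e-01]), 'joint_velocities': array([ 0.00186075,  0.00107202,  0.00106722, -0.00115766,  0.00101063,
       -0.00011656]), 'joint_efforts': array([ 2.80841641e-05, -4.05965745e+01, -2.92930984e+01, -1.89396756e-04,
        6.42657433e-04, -5.28784525e-06]), 'tool_pos': array([0.2928312 , 0.6081499 , 0.23131157]), 'eef_rot': array([[-9.00969961e-01,  4.33881470e-01, -1.37101123e-05],
       [ 4.33881470e-01,  9.00969961e-01, -1.68504961e-05],
       [ 5.04128135e-06, -2.11303545e-05, -1.00000000e+00]]), 'wrist_force': array([-1.43935551, -0.21395416, -0.08921772]), 'torque': array([-0.00333123, -0.06561838,  0.03983286]), 'grip_force': 0.0, 'opening': 0.0854885147148466}
```

View pics/a.png

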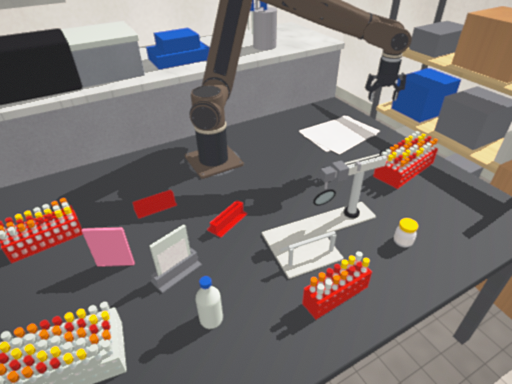

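View pics/b.png

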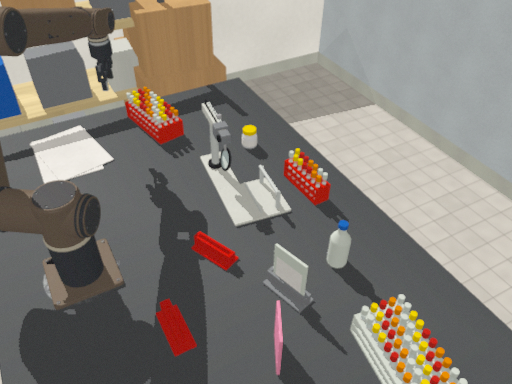

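The wanted item is the white board in the grey holder, at scene (172,255) and side (290,272). Look-alikes to leave alone:
- Pink board at scene (108,248).
- Red holders at scene (228,218) and (155,204).
- White sheets at scene (338,133).

I'll check the choice in a close crop and use it to measure the yaw.

```bash
python3 - <<'E'
from h import *
a=cv2.imread('pics/a.png')[215:295,135:215]; b=cv2.imread('pics/b.png')[235:315,250:330]
cv2.imwrite('pics/c.png',np.hstack([cv2.resize(x,None,fx=5,fy=5,interpolation=cv2.INTER_CUBIC) for x in(a,b)]))
E
```

```text
(no output)
```

View pics/c.png

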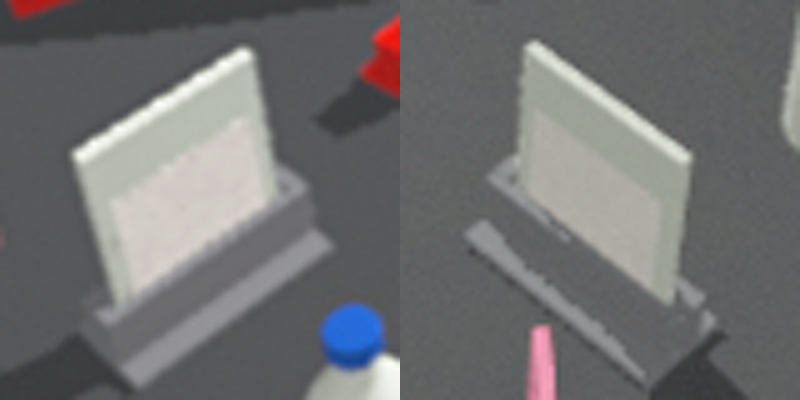

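The crop shows a white board with a pale label standing in the grey holder. Its top corners are at scene (150,246) and (184,225), and at side (276,243) and (308,266). Next I'll work out the yaw and top centre.

```bash
python3 - <<'E'
from h import *
for cam,p,q in [('scene',(150,245.8),(184.5,224.8)),('side',(276,243.6),(308,266.2))]:
    A=atz(cam,p,.158);B=atz(cam,q,.158); print(cam,A.round(4),B.round(4),np.linalg.norm(A-B).round(4),((A+B)/2).round(4),np.degrees(np.arctan2(*(B-A)[1::-1])))
pts=dict(foot=([0,0,.0],[.604,.0375]),rest=([.04,0],[.641,.0315]),head=([-.075,.108],[.54,.1535]))
E
```

```text
scene [ 0.5067 -0.3914  0.158 ] [ 0.4778 -0.2862  0.158 ] 0.109 [ 0.4923 -0.3388  0.158 ] 105.39929680125495
side [ 0.4775 -0.2857  0.158 ] [ 0.5096 -0.3898  0.158 ] 0.1089 [ 0.4935 -0.3377  0.158 ] -72.8322796629872
```

```bash
cat >> h.py <<'E'
from scipy.spatial.transform import Rotation as Rn
def Rt(yaw,tilt=0):
    """tool pointing down, tool y at yaw deg; tilt deg leans the tool's back towards +tool y"""
    y=np.radians(yaw); Y=np.array([np.cos(y),np.sin(y),0]); Z=np.array([0,0,-1.]); R=np.column_stack([np.cross(Y,Z),Y,Z])
    return R@Rn.from_rotvec([np.radians(tilt),0,0]).as_matrix()
def delta(P,R):
    s=robot.sense(); E=s['eef_rot']; d=E.T@(np.array(P)-s['tool_pos']); r=Rn.from_matrix(E.T@R).as_rotvec()
    print('delta',d.round(4).tolist(),r.round(4).tolist(),'rows',round(max(np.linalg.norm(d)/.0625,np.linalg.norm(r)/.188),2))
E
python3 - <<'E'
from h import *
print(Rt(64.3).round(3),Rt(0,20).round(3))
delta([.42,.33,.33],Rt(16)); 
E
```

```text
[[-0.901  0.434  0.   ]
 [ 0.434  0.901  0.   ]
 [ 0.     0.    -1.   ]] [[ 0.     0.94  -0.342]
 [ 1.     0.     0.   ]
 [ 0.    -0.342 -0.94 ]]
delta [-0.2353, -0.1954, -0.0987] [-0.0, 0.0, 0.8427] rows 5.14
```

```bash
python3 -m jog '[[-0.047,-0.039,-0.02,0,0,0.17],[-0.094,-0.078,-0.04,0,0,0.34],[-0.141,-0.117,-0.06,0,0,0.51],[-0.188,-0.156,-0.08,0,0,0.68],[-0.235,-0.195,-0.1,0,0,0.843]]'; python3 - <<'E'
from h import *
delta([.47,.04,.33],Rt(16)); delta([.493,-.338,.33],Rt(16))
E
```

```text
clock: 1.92
tool_pos: [0.4169, 0.3364, 0.3295]
eef_rot: [[-0.271, 0.963, 0.001], [0.963, 0.271, 0.0], [0.0, 0.001, -1.0]]
wrist_force: [1.0, -0.2, -0.6]
opening: 0.0855
grip_force: 0.0
delta [-0.2997, -0.0291, -0.0006] [0.0009, -0.0001, -0.0053] rows 4.82
delta [-0.6698, -0.1092, -0.0007] [0.0009, -0.0001, -0.0053] rows 10.86
```

```bash
python3 -m jog '[[-0.061,-0.01,0,0,0,0],[-0.122,-0.02,0,0,0,0],[-0.183,-0.03,0,0,0,0],[-0.244,-0.04,0,0,0,0],[-0.305,-0.05,0,0,0,0]]' >/dev/null;  python3 -m jog '[[-0.061,-0.01,0,0,0,0],[-0.122,-0.02,0,0,0,0],[-0.183,-0.03,0,0,0,0],[-0.244,-0.04,0,0,0,0],[-0.305,-0.05,0,0,0,0]]' 0.05; python3 - <<'E'
from h import *
save('wrist','d.png')
for c in ['wrist']:
  for n in ['board','holder']: print(n,[(np.round(d['point'],3).tolist(),round(d['p'],2)) for d in robot.pinpoint(c,n)])
delta([.493,-.338,.26],Rt(16)); 
E
```

```text
clock: 3.18
tool_pos: [0.4882, -0.2779, 0.3289]
eef_rot: [[-0.275, 0.961, 0.001], [0.961, 0.275, -0.0], [-0.001, 0.001, -1.0]]
wrist_force: [1.2, 0.4, 0.8]
opening: 0.0498
grip_force: 0.0
board [([0.488, -0.337, 0.009], 0.91), ([0.37, -0.489, 0.003], 0.64)]
holder [([0.495, -0.339, -0.001], 0.68), ([0.171, -0.302, -0.001], 0.61)]
delta [-0.0588, -0.0112, 0.0677] [-0.0009, -0.0012, -0.0044] rows 1.45
```

View pics/d.png

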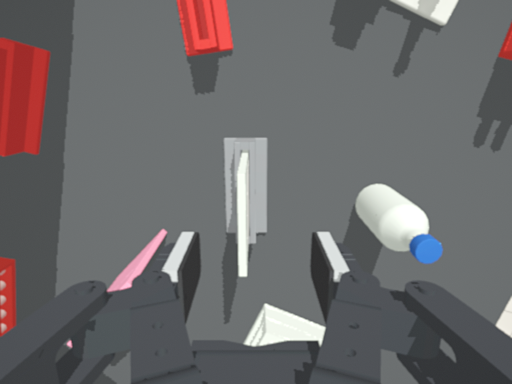

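The wrist view shows the board from (243,153) to (243,274), aligned with the fingers' gap. The grey holder foot is at (246,185), and the pink board is well to the left, around (140,260).

```bash
python3 - <<'E'
from h import *
im=cv2.imread('pics/d.png'); x=im.astype(int).min(2)
for r in (165,180,190,210,230,250,262,270): 
    c=np.where(x[r,225:270]>190)[0]+225; print(r,c.min() if len(c) else 0,c.max() if len(c) else 0)
for p in [(242.5,275),(241.5,184),(243,153)]: print(atz('wrist',p,.158).round(4))
for P in ([.493,-.338,.158],): print(proj('wrist',P))
E=Rt(16)[:,1]; X=np.array([E[1],-E[0],0])
for s in (-1,1): print(proj('wrist',np.array([.493,-.338,.158])+s*.055*X))
E
```

```text
165 239 248
180 237 247
190 237 247
210 237 247
230 238 247
250 238 246
262 238 246
270 239 246
[ 0.5062 -0.3908  0.158 ]
[ 0.4798 -0.2974  0.158 ]
[ 0.4733 -0.2682  0.158 ]
[243.64492975 225.74184609]
[242.93253926 171.42052655]
[244.29719072 275.47815923]
```

```bash
python3 -m jog '[[-0.029,-0.006,0.04,0,0,0],[-0.058,-0.012,0.08,0,0,-0.004],[-0.058,-0.012,0.13,0,0,-0.004],[-0.058,-0.012,0.18,0,0,-0.004],[-0.058,-0.012,0.217,0,0,-0.004]]' 0.05; python3 -m jog '[[0,0,0,0,0,0],[0,0,0,0,0,0]]' 0.03; python3 - <<'E'
from h import *
save('wrist','e.png'); delta([.4925,-.3375,.112],Rt(16))
im=cv2.imread('pics/e.png'); x=im.astype(int).min(2)
for r in (200,240,280,320): 
    c=np.where(x[r]>190)[0]; print(r,c.min() if len(c) else 0,c.max() if len(c) else 0)
E
```

```text
clock: 3.95
tool_pos: [0.4923, -0.3329, 0.1095]
eef_rot: [[-0.28, 0.96, -0.001], [0.96, 0.28, 0.002], [0.002, -0.001, -1.0]]
wrist_force: [-0.1, -0.1, 0.4]
opening: 0.0497
grip_force: 0.0
clock: 4.2
tool_pos: [0.4939, -0.335, 0.1137]
eef_rot: [[-0.28, 0.96, 0.002], [0.96, 0.28, -0.002], [-0.003, 0.002, -1.0]]
wrist_force: [-0.9, 0.1, -0.2]
opening: 0.03
grip_force: 0.0
delta [-0.0014, -0.0022, 0.0024] [0.0024, 0.0039, 0.0045] rows 0.06
200 233 511
240 203 307
280 235 257
320 208 257
```

```bash
python3 -m jog '[[0,-0.001,0.001,0,0,0],[0,-0.001,0.001,0,0,0],[0,-0.001,0.001,0,0,0],[0,-0.001,0.001,0,0,0]]' 0 40; python3 - <<'E'
from h import *
delta([.4925,-.3375,.112],Rt(16))
E
```

```text
clock: 4.75
tool_pos: [0.4925, -0.3361, 0.1129]
eef_rot: [[-0.279, 0.96, 0.002], [0.96, 0.279, -0.002], [-0.003, 0.001, -1.0]]
wrist_force: [-1.9, 0.7, 6.1]
opening: 0.0073
grip_force: 40.5
delta [-0.0013, -0.0004, 0.0009] [0.0012, 0.0029, 0.0039] rows 0.03
```

```bash
python3 -m jog '[[0,0,-0.02,0,0,0],[0,0,-0.05,0,0,0],[0,0,-0.08,0,0,0],[0,0,-0.11,0,0,0],[0,0,-0.13,0,0,0]]'; python3 - <<'E'
from h import *
delta([.61,-.15,.28],Rt(-6.5))
E
```

```text
clock: 5.38
tool_pos: [0.4921, -0.3353, 0.243]
eef_rot: [[-0.279, 0.96, 0.002], [0.96, 0.279, -0.001], [-0.002, 0.001, -1.0]]
wrist_force: [-0.0, -0.5, -2.0]
opening: 0.0075
grip_force: 39.4
delta [0.145, 0.165, -0.0371] [0.0017, 0.0016, 0.3964] rows 3.56
```

```bash
python3 -m jog '[[0.029,0.033,-0.007,0,0,0.08],[0.058,0.066,-0.015,0,0,0.16],[0.087,0.099,-0.022,0,0,0.24],[0.116,0.132,-0.03,0,0,0.32],[0.145,0.165,-0.037,0,0,0.396]]'; python3 - <<'E'
from h import *
save('wrist','f.png')
for n in ['stand','rest','rest_foot','grip_head','button_face','pointer','clip_mark']:
    for c in ['wrist']:
        print(n,c,[(np.round(d['point'],4).tolist(),round(d['p'],2),proj(c,d['point']).astype(int).tolist()) for d in robot.pinpoint(c,n)[:2]])
E
```

```text
clock: 6.0
tool_pos: [0.6101, -0.1484, 0.2778]
eef_rot: [[0.115, 0.993, -0.001], [0.993, -0.115, 0.0], [0.0, -0.001, -1.0]]
wrist_force: [1.0, -0.5, -2.4]
opening: 0.0074
grip_force: 39.6
stand wrist []
rest wrist []
rest_foot wrist []
grip_head wrist []
button_face wrist []
pointer wrist []
clip_mark wrist []
```

View pics/f.png

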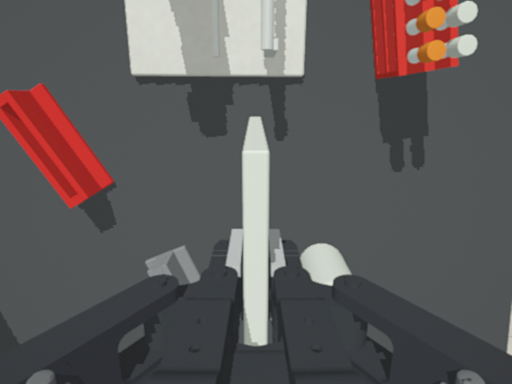

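The board is held centred. The stand's near edge runs from (133,73) to (303,75), with the lip at column 216 and the rail at column 268. I'll fit the stand pose from these and the network points.

```bash
python3 - <<'E'
from h import *
A=atz('wrist',(133,74),.01);B=atz('wrist',(304,75.5),.01); print(A,B,np.linalg.norm(A-B),np.degrees(np.arctan2(*(B-A)[1::-1])))
c=robot.camera_params
loc=[];w=[];wt=[]
def add(l,p,k=1): loc.append(l);w.append(p[:2]);wt.append(k)
add([-.115,-.095],A,2);add([.085,-.095],B,2)
for p in ([.604,.036],[.604,.039],[.603,.038],[.603,.047]): add([0,0],p)
for p in ([.639,.034],[.643,.029]): add([.04,0],p)
L=np.array(loc);W=np.array(w);k=np.array(wt)[:,None]
lm=(L*k).sum(0)/k.sum();wm=(W*k).sum(0)/k.sum()
H=((L-lm)*k).T@(W-wm);th=np.arctan2(H[0,1]-H[1,0],H[0,0]+H[1,1]);R=np.array([[np.cos(th),-np.sin(th)],[np.sin(th),np.cos(th)]])
o=wm-R@lm;print('theta',np.degrees(th),'o',o);print((W-(L@R.T+o)).round(4).tolist())
for P in([.54,.151],[.54,.156],[.517,.150],[.555,.248],[.551,.249]): print(P,R.T@(np.array(P)-o))
# rail near end (local y -.075, z .08) and lip in wrist picture
for l in ([.04,-.075,.08],[.034,-.075,.08],[.046,-.075,.08],[-.012,-.06,.018],[-.018,-.06,.018]):
    print(l,proj('wrist',[*(R@l[:2]+o),l[2]]).round(1))
E
```

```text
[ 0.48006058 -0.04660248  0.01      ] [ 0.67531138 -0.07042757  0.01      ] 0.19669903287191465 -6.957010824482543
theta -6.48973754734907 o [0.60298217 0.03687654]
[[0.0021, -0.0021], [-0.0014, -0.0033], [0.001, -0.0009], [0.001, 0.0021], [0.0, 0.0011], [0.0, 0.0101], [-0.0037, 0.0016], [0.0003, -0.0034]]
[0.54, 0.151] [-0.07547742  0.10627359]
[0.54, 0.156] [-0.07604254  0.11124155]
[0.517, 0.15] [-0.09821701  0.10268042]
[0.555, 0.248] [-0.07153699  0.20434741]
[0.551, 0.249] [-0.07562438  0.2048889 ]
[0.04, -0.075, 0.08] [268.1  45. ]
[0.034, -0.075, 0.08] [261.7  45. ]
[0.046, -0.075, 0.08] [274.6  45. ]
[-0.012, -0.06, 0.018] [218.9  38.2]
[-0.018, -0.06, 0.018] [213.4  38.2]
```

```bash
cat >> h.py <<'E'
th=np.radians(-6.5); o=np.array([.603,.0355]); S=np.array([[np.cos(th),-np.sin(th)],[np.sin(th),np.cos(th)]])
def st(x,y,z): return np.array([*(S@[x,y]+o),z])
E
python3 - <<'E'
from h import *
delta(st(.0382,0,.20),Rt(-6.5,19))
E
```

```text
delta [0.1845, 0.011, 0.0771] [0.3306, -0.0002, -0.0009] rows 3.2
```

```bash
python3 -m jog '[[0.046,0.003,0.01,0.08,0,0],[0.092,0.006,0.03,0.16,0,0],[0.138,0.008,0.05,0.24,0,0],[0.184,0.011,0.077,0.33,0,0],[0.184,0.011,0.077,0.33,0,0]]'; python3 - <<'E'
from h import *
delta(st(.0382,0,.14),Rt(-6.5,19)); delta(st(.0382,0,.112),Rt(-6.5,19))
E
```

```text
clock: 7.02
tool_pos: [0.6402, 0.0338, 0.1953]
eef_rot: [[0.11, 0.938, -0.33], [0.994, -0.104, 0.037], [0.001, -0.332, -0.943]]
wrist_force: [-0.7, 0.4, -1.6]
opening: 0.0079
grip_force: 39.6
delta [-0.0026, 0.0194, 0.0518] [-0.0067, 0.0004, 0.0033] rows 0.89
delta [-0.0026, 0.0287, 0.0782] [-0.0067, 0.0004, 0.0033] rows 1.33
```

```bash
python3 -m jog '[[0,0.01,0.025,0,0,0],[0,0.0195,0.052,0,0,0],[0,0.024,0.065,0,0,0],[0,0.028,0.074,0,0,0],[0,0.028,0.074,0,0,0]]'; python3 - <<'E'
from h import *
a=save('scene','g0.png'); b=save('side','g1.png')
a=a[200:280,265:365,::-1]; b=b[130:230,210:310,::-1]
cv2.imwrite('pics/g.png',np.hstack([cv2.resize(x,(400,400 if x.shape[0]==100 else 320),interpolation=cv2.INTER_CUBIC)[:320] for x in(a,b)]))
delta(st(.0382,0,.1107),Rt(-6.5,19))
E
```

```text
clock: 7.65
tool_pos: [0.644, 0.0309, 0.1216]
eef_rot: [[0.113, 0.94, -0.322], [0.994, -0.107, 0.037], [-0.0, -0.324, -0.946]]
wrist_force: [-0.8, 0.1, -1.3]
opening: 0.008
grip_force: 39.7
delta [-0.0004, 0.0005, 0.0125] [0.0035, 0.0001, 0.0002] rows 0.2
```

View pics/g.png

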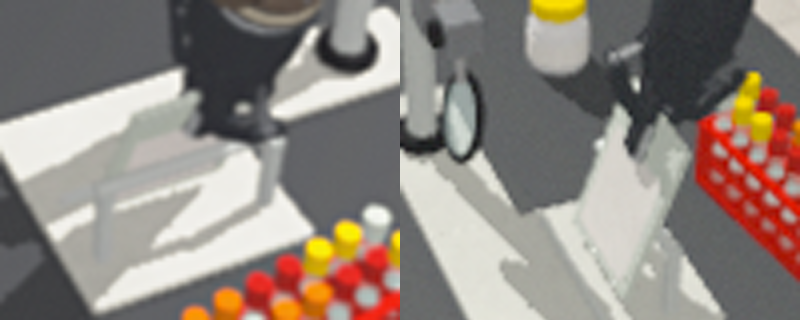

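The view shows the board tilted just in front of the rail, with its foot above the base between lip and rail. I'll lower it to contact in small steps.

```bash
python3 -m jog '[[0,0.001,0.004,0,0,0],[0,0.002,0.007,0,0,0],[0,0.0025,0.009,0,0,0],[0,0.003,0.010,0,0,0],[0,0.003,0.010,0,0,0]]'; python3 - <<'E'
from h import *
delta(st(.0382,0,.1107),Rt(-6.5,19))
E
```

```text
clock: 8.38
tool_pos: [0.6427, 0.0317, 0.1113]
eef_rot: [[0.113, 0.939, -0.325], [0.994, -0.107, 0.037], [-0.0, -0.327, -0.945]]
wrist_force: [-4.6, 0.9, 1.4]
opening: 0.0075
grip_force: 40.0
delta [-0.0007, -0.0014, 0.0011] [-0.0011, 0.0002, 0.0001] rows 0.03
```

```bash
python3 -m jog '[[0,-0.001,0.002,0,0,0],[0,-0.001,0.003,0,0,0],[0,-0.001,0.003,0,0,0]]'; python3 - <<'E'
from h import *
delta(st(.0382,0,.1107),Rt(-6.5,19))
E
```

```text
clock: 8.75
tool_pos: [0.6422, 0.0317, 0.1103]
eef_rot: [[0.113, 0.94, -0.321], [0.994, -0.107, 0.036], [-0.0, -0.323, -0.947]]
wrist_force: [-2.8, 1.6, 5.4]
opening: 0.0077
grip_force: 40.6
delta [-0.0006, -0.0013, 0.0] [0.0031, 0.0001, 0.0004] rows 0.02
```

```bash
python3 -m jog '[[0,0,0,0,0,0],[0,0,0,0,0,0],[0,0,0,0,0,0]]' 0.03; python3 -m jog '[[0,0,-0.015,0,0,0],[0,0,-0.035,0,0,0],[0,0,-0.06,0,0,0],[0,0,-0.09,0,0,0],[0,0,-0.12,0,0,0]]'; python3 - <<'E'
from h import *
a=save('scene','i0.png'); b=save('side','i1.png')
a=a[200:280,265:365,::-1]; b=b[130:230,210:310,::-1]
cv2.imwrite('pics/i.png',np.hstack([cv2.resize(x,(400,400 if x.shape[0]==100 else 320),interpolation=cv2.INTER_CUBIC)[:320] for x in(a,b)]))
delta(st(.0382,0,.33),Rt(-6.5))
E
```

```text
clock: 9.12
tool_pos: [0.6418, 0.0316, 0.1082]
eef_rot: [[0.113, 0.94, -0.321], [0.994, -0.107, 0.036], [0.0, -0.323, -0.946]]
wrist_force: [-0.2, -0.5, -0.2]
opening: 0.0299
grip_force: 0.0
clock: 9.75
tool_pos: [0.6813, 0.0272, 0.2251]
eef_rot: [[0.113, 0.941, -0.319], [0.994, -0.107, 0.036], [0.0, -0.321, -0.947]]
wrist_force: [0.7, 0.1, -0.1]
opening: 0.0304
grip_force: 0.0
delta [-0.0005, -0.0724, -0.083] [-0.3189, 0.0, 0.0003] rows 1.76
```

View pics/i.png

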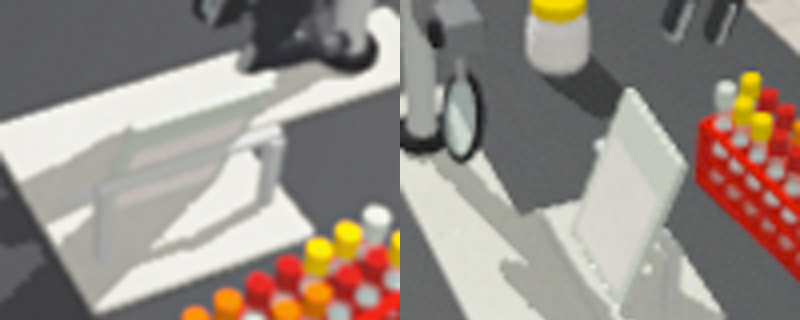

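The board leans on the rail, level, with its foot between lip and rail (side crop foot about (600,290)). Next is the magnifier.

```bash
python3 -m jog '[[0,-0.02,-0.03,-0.1,0,0],[0,-0.05,-0.06,-0.2,0,0],[0,-0.072,-0.085,-0.319,0,0]]' 0.07; python3 - <<'E'
from h import *
delta(st(-.0765,.05,.31),Rt(-6.5))
E
```

```text
clock: 10.22
tool_pos: [0.6397, 0.0319, 0.3273]
eef_rot: [[0.113, 0.994, -0.006], [0.994, -0.113, 0.001], [0.0, -0.006, -1.0]]
wrist_force: [0.5, -0.6, 0.6]
opening: 0.0696
grip_force: 0.0
delta [0.0494, -0.1133, 0.018] [-0.0061, -0.0001, 0.0004] rows 2.0
```

```bash
python3 -m jog '[[0.024,-0.05,0.01,0,0,0],[0.05,-0.113,0.018,-0.006,0,0],[0.05,-0.113,0.018,-0.006,0,0]]'; python3 - <<'E'
from h import *
save('wrist','j.png')
for n in ['grip_head','button_face','pointer','clip_mark','rest_foot']:
    for c in ['wrist','side','scene']:
        if c!='wrist': robot.read_camera(c)
        print(n,c,[(np.round(d['point'],4).tolist(),round(d['p'],2),(S.T@(np.array(d['point'])[:2]-o)).round(4).tolist(),proj(c,d['point']).astype(int).tolist()) for d in robot.pinpoint(c,n)[:2]])
E
```

```text
clock: 10.6
tool_pos: [0.529, 0.0961, 0.307]
eef_rot: [[0.11, 0.994, -0.009], [0.994, -0.11, 0.001], [-0.0, -0.009, -1.0]]
wrist_force: [0.3, 0.1, 0.4]
opening: 0.0699
grip_force: 0.0
grip_head wrist [([0.5452, 0.15, 0.2077], 0.83, [-0.0704, 0.1072], [263, 109])]
grip_head side [([0.5407, 0.1561, 0.2106], 0.78, [-0.0756, 0.1128], [223, 136])]
grip_head scene [([0.5391, 0.1528, 0.2039], 0.78, [-0.0768, 0.1093], [327, 174])]
button_face wrist [([0.5159, 0.1571, 0.2137], 0.57, [-0.1003, 0.111], [217, 102])]
button_face side [([0.518, 0.1502, 0.2068], 0.57, [-0.0974, 0.1043], [218, 140])]
button_face scene []
pointer wrist []
pointer side []
pointer scene []
clip_mark wrist []
clip_mark side [([0.7326, 0.3342, -0.0026], 0.67, [0.095, 0.3115], [249, 145])]
clip_mark scene []
rest_foot wrist []
rest_foot side [([0.6044, 0.0388, 0.0101], 0.62, [0.001, 0.0034], [257, 197]), ([0.4946, -0.3366, 0.0019], 0.28, [-0.0656, -0.382], [288, 290])]
rest_foot scene [([0.6027, 0.0372, 0.0057], 0.63, [-0.0005, 0.0017], [303, 247])]
```

View pics/j.png

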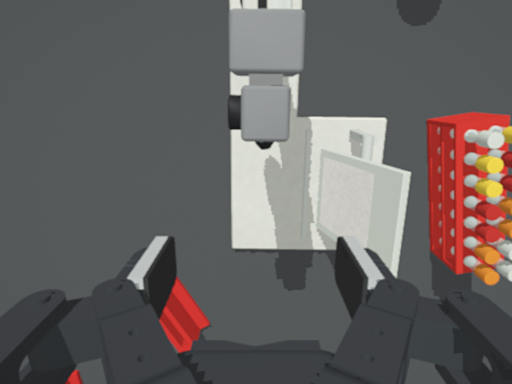

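The wrist view shows the head's top face from columns 242 to 290 and rows 87 to 137, the black button at (235,112) and the collar at columns 230–304. I'll locate the head from these edges.

```bash
python3 - <<'E'
from h import *
im=robot.read_camera('wrist'); g=cv2.cvtColor(im,cv2.COLOR_RGB2GRAY).astype(int)
print(g[105,225:300:1].tolist()); print(g[75:150,270].tolist())
l=lambda p,z:(S.T@(atz('wrist',p,z)[:2]-o)).round(4)
for p,z in [((242,110),.227),((290,110),.227),((266,87),.227),((266,137),.227),((230,72),.232),((304,72),.232)]: print(p,l(p,z))
delta(st(-.0765,.108,.26),Rt(-6.5))
E
```

```text
[68, 68, 68, 68, 67, 65, 63, 64, 83, 117, 139, 146, 149, 152, 153, 152, 152, 153, 152, 153, 152, 152, 153, 152, 152, 153, 152, 153, 152, 153, 152, 153, 152, 152, 152, 152, 152, 152, 152, 152, 152, 151, 151, 152, 152, 151, 152, 151, 151, 151, 151, 151, 152, 150, 144, 132, 121, 137, 164, 168, 166, 166, 166, 177, 202, 218, 214, 184, 117, 82, 87, 89, 88, 90, 89]
[143, 142, 142, 143, 142, 142, 143, 138, 130, 152, 162, 159, 156, 154, 154, 153, 154, 153, 153, 153, 154, 154, 153, 153, 153, 152, 152, 151, 151, 151, 151, 151, 152, 151, 151, 151, 152, 150, 150, 150, 149, 149, 149, 149, 149, 148, 149, 148, 149, 148, 147, 148, 147, 147, 148, 147, 146, 146, 146, 148, 144, 133, 111, 112, 170, 215, 222, 221, 219, 218, 218, 218, 218, 218, 218]
(242, 110) [-0.0842  0.1072]
(290, 110) [-0.0531  0.1073]
(266, 87) [-0.0688  0.1215]
(266, 137) [-0.0685  0.0899]
(230, 72) [-0.0912  0.1302]
(304, 72) [-0.0457  0.1303]
delta [0.0574, -0.0001, 0.0491] [-0.005, -0.0, 0.0005] rows 1.21
```

```bash
python3 - <<'E'
from h import *
l=lambda p,z:(S.T@(atz('wrist',p,z)[:2]-o)).round(4)
for p,z in [((233.5,110),.227),((280.5,110),.227),((257,84),.227),((257,136.5),.227)]: print(p,l(p,z))
print(robot.sense()['tool_pos'],l((257,110),.227), proj('wrist',st(-.075,.108,.227)))
E
```

```text
(233.5, 110) [-0.0897  0.1072]
(280.5, 110) [-0.0593  0.1073]
(257, 84) [-0.0746  0.1234]
(257, 136.5) [-0.0744  0.0902]
[0.53310014 0.09437109 0.30909386] [-0.0745  0.1073] [256.23354551 108.83217447]
```

```bash
python3 -m jog '[[0.02,0,0.01,-0.005,0,0],[0.05,0,0.03,-0.005,0,0],[0.0565,0,0.05,-0.005,0,0],[0.0565,0,0.08,-0.005,0,0],[0.0565,0,0.1,-0.005,0,0]]' 0.07; python3 -m jog '[[0,0,0,0,0,0],[0,0,0,0,0,0]]'; python3 - <<'E'
from h import *
delta(st(-.076,.107,.1915),Rt(-6.5))
save('wrist','k.png');save('side','k1.png')
E
```

```text
clock: 12.58
tool_pos: [0.5379, 0.1508, 0.2064]
eef_rot: [[0.112, 0.994, -0.003], [0.994, -0.112, -0.0], [-0.001, -0.003, -1.0]]
wrist_force: [-0.7, -0.6, 0.2]
opening: 0.0699
grip_force: 0.0
clock: 12.82
tool_pos: [0.5396, 0.1504, 0.21]
eef_rot: [[0.113, 0.994, 0.002], [0.994, -0.113, 0.0], [0.0, 0.002, -1.0]]
wrist_force: [-0.8, -0.2, 0.1]
opening: 0.0702
grip_force: 0.0
delta [-0.0, -0.0, 0.0185] [0.0015, -0.0003, 0.0002] rows 0.3
```

View pics/k.png

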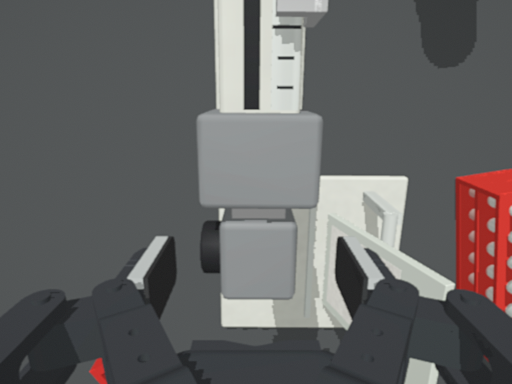

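The fingers straddle the head (top face columns 222–296, button at (211,247)), and the clip's near end shows at (302,10). I'll go down the last 18 mm and squeeze.

```bash
python3 -m jog '[[0,0,0.01,0,0,0],[0,0,0.0185,0,0,0],[0,0,0.0185,0,0,0]]' 0.07; python3 -m jog '[[0,0,0,0,0,0],[0,0,0,0,0,0],[0,0,0,0,0,0],[0,0,0,0,0,0]]' 0.0 35;python3 - <<'E'
from h import *
delta(st(-.076,.107,.1915),Rt(-6.5))
E
```

```text
clock: 13.3
tool_pos: [0.5381, 0.1504, 0.1891]
eef_rot: [[0.113, 0.994, -0.003], [0.994, -0.113, -0.0], [-0.001, -0.003, -1.0]]
wrist_force: [-0.1, 0.3, 0.2]
opening: 0.0699
grip_force: 0.0
clock: 13.8
tool_pos: [0.5394, 0.1506, 0.1912]
eef_rot: [[0.113, 0.994, 0.001], [0.994, -0.113, 0.0], [0.0, 0.001, -1.0]]
wrist_force: [1.6, 0.8, 1.8]
opening: 0.0339
grip_force: 42.0
delta [-0.0001, 0.0002, -0.0003] [0.001, -0.0003, 0.0001] rows 0.01
```

```bash
python3 -m jog '[[-0.005,0,0,0,0,0],[-0.015,0,0,0,0,0],[-0.03,0,0,0,0,0],[-0.045,0,0,0,0,0],[-0.055,0,0,0,0,0]]' 0 45;  python3 -m jog '[[0,0,0,0,0,0],[0,0,0,0,0,0]]'; python3 - <<'E'
from h import *
delta(st(-.076,.107,.1915),Rt(-6.5))
a=save('wrist','l.png');s=save('side','l1.png');c=save('scene','l2.png')
for k in ['wrist','side','scene']:
  for n in ['grip_head','pointer','clip_mark']:
    print(k,n,[((S.T@(np.array(d['point'])[:2]-o)).round(4).tolist(),round(d['point'][2],3),round(d['p'],2),proj(k,d['point']).astype(int).tolist()) for d in robot.pinpoint(k,n)[:2]])
f=lambda im,y,x,h,w,sz:cv2.resize(im[y:y+h,x:x+w,::-1],sz,interpolation=cv2.INTER_CUBIC)
cv2.imwrite('pics/m.png',np.hstack([f(a,0,170,200,200,(360,360)),f(s,85,185,50,50,(360,360))]))
E
```

```text
clock: 14.42
tool_pos: [0.533, 0.0972, 0.1913]
eef_rot: [[0.113, 0.994, 0.001], [0.994, -0.113, 0.004], [0.004, 0.001, -1.0]]
wrist_force: [1.9, 6.1, 2.8]
opening: 0.034
grip_force: 44.5
clock: 14.68
tool_pos: [0.5329, 0.0967, 0.1913]
eef_rot: [[0.113, 0.994, 0.001], [0.994, -0.113, 0.001], [0.001, 0.0, -1.0]]
wrist_force: [-0.4, 4.5, 5.3]
opening: 0.0341
grip_force: 44.4
delta [0.0542, 0.0006, -0.0002] [0.0004, -0.0014, 0.0003] rows 0.87
wrist grip_head [([-0.0715, 0.0512], 0.211, 0.66, [265, 269])]
wrist pointer [([-0.0041, 0.0041], -0.001, 0.31, [323, 209])]
wrist clip_mark []
side grip_head [([-0.0771, 0.0581], 0.213, 0.9, [229, 145]), ([0.0398, -0.0005], 0.077, 0.23, [268, 180])]
side pointer []
side clip_mark [([-0.0668, -0.3837], 0.002, 0.63, [288, 291])]
scene grip_head [([-0.0747, 0.0565], 0.206, 0.77, [312, 179])]
scene pointer []
scene clip_mark [([-0.0746, 0.2061], 0.24, 0.41, [356, 157]), ([0.0384, 0.0014], 0.081, 0.2, [311, 239])]
```

View pics/m.png

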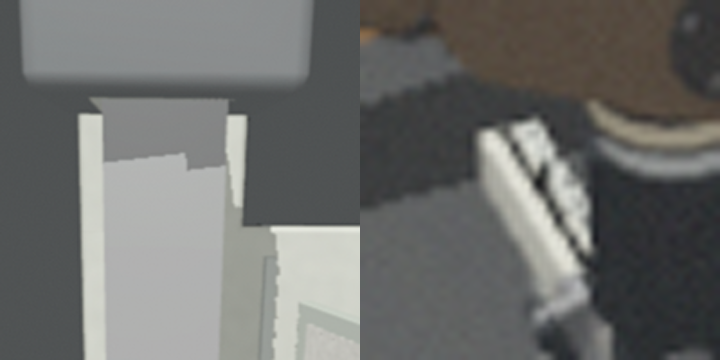

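The boom follows the pull and is out by about 54 mm. The pointer shows in the side crop at about (542,178), which is side pixel (210,110). That was my tenth picture, so I'll measure the pointer and clip numerically from here.

```bash
python3 - <<'E'
from h import *
for cam in('scene','side'):
  for y in (.16,.2,.206,.24,.28,.30): print(cam,y,proj(cam,st(-.075,y,.245)).round(1),proj(cam,st(-.075,y,.226)).round(1))
a=cv2.cvtColor(cv2.imread('pics/a.png'),6);l=cv2.cvtColor(cv2.imread('pics/l2.png'),6)
np.set_printoptions(linewidth=250)
print('a cols 345..388');print(a[148:170,345:389]); print('l');print(l[148:170,345:389])
E
```

```text
scene 0.16 [343.7 160. ] [342.9 165.2]
scene 0.2 [354.9 157. ] [354.  162.2]
scene 0.206 [356.6 156.5] [355.6 161.8]
scene 0.24 [365.9 154. ] [364.9 159.2]
scene 0.28 [376.7 151.1] [375.5 156.3]
scene 0.3 [382.  149.7] [380.8 154.9]
side 0.16 [218.8 119.9] [219.  124.8]
side 0.2 [214.8 113.8] [215.1 118.7]
side 0.206 [214.3 112.9] [214.5 117.8]
side 0.24 [211.1 107.9] [211.3 112.8]
side 0.28 [207.4 102.2] [207.7 107. ]
side 0.3 [205.6  99.5] [205.9 104.2]
a cols 345..388
[[247 249 250 245 217 158 118  97  90  91  96  96  96  96  95  96  96  96  97  96  96  96  97  98  97  98  98  98  99  98  94  89  76  65  62  62  63  63  62  59  64  79  89  99]
 [251 245 220 172 130 100  90  90  92  95  95  96  96  97  95  97  96  96  96  96  96  96  96  97  98  97  97  96  97  97  98  97  91  78  69  61  61  60  58  56  79 136 171 188]
 [235 181 129 102  90  91  92  93  95  96  96  97  96  95  94  96  97  95  96  94  97  96  97  97  97  97  96  97  97  97  98  98  98  93  85  63  50  57  65  65  93 169 221 237]
 [154 107  89  89  91  93  93  95  97  96  96  96  96  96  96  96  96  96  96  96  95  
[... 6555 characters left out ...]
3 227 234 233 222 224 196 170 166 149 135 132 138 161 171 172 172 172 172 171 172 173 173 173 173 173 173 174 172 168 168 166 150 136 127 122 106  84  87 116 145]
 [150 151 158 181 219 229 220 200 192 181 174 171 149 135 133 143 163 173 173 173 173 174 173 172 174 174 174 176 171 168 165 156 143 129 122 107  95  85  79  74  70  71  82  98]
 [146 138 129 138 177 193 186 175 172 172 174 170 145 134 135 148 165 172 174 174 175 175 174 175 170 168 168 167 152 136 124 114 100  89  81  74  71  72  69  70  69  70  73  76]
 [121 114 107 115 154 173 173 170 171 173 174 164 140 131 136 153 170 174 175 175 173 171 169 166 151 140 130 126 116 103  88  78  72  71  68  71  70  70  71  73  72  70  72  72]]
```

```bash
python3 - <<'E'
from h import *
np.set_printoptions(linewidth=250)
for y in (.195,.2,.205,.21,.215,.22):
  print(y,'tip',proj('scene',st(-.075,y,.245)).round(1),'side face z.22/.21/.20',[proj('scene',st(-.059,y,z)).round(1).tolist() for z in(.222,.212,.2)])
k=cv2.imread('pics/k.png'); kg=cv2.cvtColor(k,6).astype(int)
for c in (280,290,300,308,315,322): print(c,kg[0:40,c].tolist())
print(kg[3,268:335].tolist()); print(kg[18,268:335].tolist())
l=cv2.imread('pics/l2.png')
print(l[158:170,350:366,0]-0); print(l[158:170,350:366,2]-0)
E
```

```text
0.195 tip [353.5 157.3] side face z.22/.21/.20 [[355.5, 166.4], [355.0, 169.1], [354.4, 172.3]]
0.2 tip [354.9 157. ] side face z.22/.21/.20 [[356.9, 166.0], [356.3, 168.7], [355.7, 171.9]]
0.205 tip [356.3 156.6] side face z.22/.21/.20 [[358.2, 165.6], [357.7, 168.3], [357.1, 171.5]]
0.21 tip [357.7 156.2] side face z.22/.21/.20 [[359.6, 165.2], [359.1, 167.9], [358.5, 171.2]]
0.215 tip [359.1 155.9] side face z.22/.21/.20 [[361.0, 164.9], [360.5, 167.6], [359.8, 170.8]]
0.22 tip [360.5 155.5] side face z.22/.21/.20 [[362.4, 164.5], [361.8, 167.2], [361.2, 170.4]]
280 [192, 192, 192, 193, 194, 193, 194, 193, 194, 195, 190, 154, 118, 109, 109, 111, 130, 160, 167, 166, 164, 167, 175, 176, 149, 89, 39, 40, 100, 159, 169, 167, 166, 165, 174, 198, 208, 216, 218, 218]
290 [191, 192, 192, 192, 192, 192, 193, 193, 192, 193, 190, 154, 117, 110, 110, 111, 129, 155, 162, 162, 161, 161, 162, 164, 157, 101, 43, 42, 97, 153, 163, 162, 161, 161, 162, 161, 160, 161, 160, 161]
300 [190, 191, 191, 191, 191, 191, 192, 191, 191, 194, 189, 154, 118, 110, 109, 109, 122, 156, 165, 164, 163, 163, 163, 165,
[... 2203 characters left out ...]
 224 232 230 208 182 136  94]
 [119 144 159 183 207 228 233 232 220 194 170 148 130 135 137 154]
 [198 227 234 230 214 208 206 207 197 157 127 135 168 207 223 219]
 [225 204 184 164 149 143 158 183 198 187 184 210 226 228 233 230]
 [152 146 150 161 163 147 140 161 195 201 204 222 229 225 228 224]
 [173 208 222 224 186 141 131 139 158 165 171 198 210 201 196 190]
 [230 232 222 226 190 145 145 142 138 137 142 167 179 177 175 173]
 [234 233 222 224 196 171 167 150 136 133 139 162 172 174 175 174]
 [229 221 201 192 182 176 173 151 136 135 144 165 175 176 175 175]
 [195 188 177 174 174 176 172 147 135 136 150 168 174 176 176 177]
 [175 175 173 174 175 176 166 142 132 137 154 172 176 177 177 175]]
```

```bash
python3 - <<'E'
from h import *
s=robot.sense();c=robot.camera_params('wrist')
T=np.eye(4);T[:3,:3]=s['eef_rot'];T[:3,3]=s['tool_pos'];M=np.linalg.inv(T)@c['world_from_camera']
K=np.eye(4);K[:3,:3]=[[.113,.994,.002],[.994,-.113,0],[0,.002,-1]];K[:3,3]=[.5396,.1504,.2100]
u,_,v=np.linalg.svd(K[:3,:3]);K[:3,:3]=u@v
W=K@M; print('cam',W[:3,3])
def at(px,z):
    d=W[:3,:3]@np.array([(px[0]-c['cx'])/c['fx'],-(px[1]-c['cy'])/c['fy'],-1]); P=W[:3,3]+d*(z-W[2,3])/d[2]; return (S.T@(P[:2]-o)).round(4)
kg=cv2.cvtColor(cv2.imread('pics/k.png'),6).astype(int)
print(kg[95:125,258].tolist()); print(kg[190:225,258].tolist()); print(kg[288:305,258].tolist())
for p,z in [((290,16.5),.225),((290,16.5),.226),((290,11.5),.228),((290,11.5),.230),((308,11.5),.230),((258,112),.232),((258,205),.232),((290,26.5),.226),((258,222),.227),((258,297),.227)]: print(p,z,at(p,z))
E
```

```text
cam [0.54774832 0.21635309 0.35219029]
[74, 74, 73, 75, 74, 73, 74, 74, 74, 74, 74, 74, 71, 67, 131, 208, 218, 198, 160, 147, 155, 161, 161, 158, 156, 153, 152, 151, 149, 149]
[145, 144, 144, 144, 144, 144, 145, 144, 144, 144, 143, 143, 143, 142, 137, 127, 116, 105, 107, 128, 134, 134, 134, 133, 133, 133, 135, 131, 107, 101, 133, 146, 153, 160, 166]
[142, 142, 142, 143, 143, 142, 143, 143, 140, 125, 123, 171, 211, 218, 216, 216, 216]
(290, 16.5) 0.225 [-0.0633  0.1991]
(290, 16.5) 0.226 [-0.0634  0.1989]
(290, 11.5) 0.228 [-0.0636  0.2   ]
(290, 11.5) 0.23 [-0.0638  0.1996]
(308, 11.5) 0.23 [-0.0579  0.1996]
(258, 112) 0.232 [-0.0742  0.1675]
(258, 205) 0.232 [-0.074   0.1335]
(290, 26.5) 0.226 [-0.0633  0.1958]
(258, 222) 0.227 [-0.074   0.1248]
(258, 297) 0.227 [-0.0738  0.0909]
```

```bash
python3 - <<'E'
from h import *
np.set_printoptions(linewidth=250)
w=robot.camera_params('scene')['world_from_camera']; print('scene cam in stand',(S.T@(np.array(w)[:2,3]-o)).round(2),w[2][3])
y=.1985
for n,P in dict(front_in_top=(-.0697,y,.230),front_in_bot=(-.0697,y,.225),front_out_top=(-.0525,y,.230),front_out_bot=(-.0525,y,.212),back_in_top=(-.0697,y+.01,.230),back_out_top=(-.0525,y+.01,.230),back_out_bot=(-.0525,y+.01,.212),
  collar_b_top_r=(-.052,.166,.232),collar_b_top_l=(-.098,.166,.232),collar_f_top_r=(-.052,.130,.232),collar_f_top_l=(-.098,.130,.232),collar_b_bot_r=(-.052,.166,.19),tube_end_r=(-.06,.31,.225),tube_end_l=(-.09,.31,.225)).items(): print(n,proj('scene',st(*P)).round(1))
l=cv2.cvtColor(cv2.imread('pics/a.png'),6); print('cols 328..352, rows 154..182'); print(l[154:182,326:352])
print('cols 372.. rows 140'); print(l[140:160,376:396])
E
```

```text
scene cam in stand [ 0.66 -0.42] 0.848689655780115
front_in_top [354.8 162.1]
front_in_bot [354.5 163.5]
front_out_top [358.1 165. ]
front_out_bot [357.2 170. ]
back_in_top [357.5 161.4]
back_out_top [360.9 164.3]
back_out_bot [359.9 169.2]
collar_b_top_r [349.2 167.1]
collar_b_top_l [340.6 159.3]
collar_f_top_r [338.8 170. ]
collar_f_top_l [330.4 162. ]
collar_b_bot_r [347.2 178.5]
tube_end_r [386.4 156.8]
tube_end_l [380.3 152.1]
cols 328..352, rows 154..182
[[ 92  93  93  93  93  93  92  92  89  83  81  89 119 144 127 100  90  91  92  92  94  94  94  94  94  95]
 [ 93  93  93  93  93  92  94  93  92  92  89  85  88  92  92  90  92  93  94  95  94  95  94  96  94  96]
 [ 93  92  93  92  93  93  95  93  94  94  93  93  92  92  93  93  93  94  94  95  95  93  93  95  95  96]
 [ 93  93  93  93  93  93  93  93  94  93  94  95  94  95  94  95  94  95  94  95  94  94  94  95  95  96]
 [ 92  93  93  93  93  93  94  94  92  93  94  93  94  94  94  93  94  94  94  94  94  95  93  94  94  93]
 [ 92  94  93  93  94  93  93  92  93  94  93  92  93  93  95  95  94  93  95  94  93  93  91  91  9
[... 3342 characters left out ...]
99 219 223 191 144 129 145 155 163]
 [ 93  94  92  77  55  89 164 221 237 232 215 187 181 182 157 136 161 199 208 207]
 [112 130 133  94  61 112 172 226 239 237 223 187 172 173 154 139 168 208 212 209]
 [180 199 203 134  71 112 155 184 201 202 194 178 181 198 191 175 163 176 186 189]
 [215 187 165 116  93 116 150 183 200 191 176 169 189 211 209 206 189 167 162 169]
 [144 139 144 159 181 189 207 227 230 218 177 150 163 186 203 206 194 170 157 157]
 [144 203 225 227 229 216 201 222 231 223 189 152 147 159 172 176 175 164 147 141]
 [214 230 231 227 230 223 196 199 208 198 180 155 148 150 157 160 165 156 131 114]
 [229 221 215 220 220 206 182 175 176 176 176 163 154 154 159 160 153 137 109  86]]
```

```bash
python3 -m jog '[[-0.01,0,0,0,0,0],[-0.02,0,0,0,0,0],[-0.03,0,0,0,0,0],[-0.036,0,0,0,0,0],[-0.036,0,0,0,0,0]]';  python3 -m jog '[[0,0,0,0,0,0],[0,0,0,0,0,0]]' >/dev/null; python3 - <<'E'
from h import *
np.set_printoptions(linewidth=250)
delta(st(-.076,.107,.1915),Rt(-6.5)); s=robot.sense();print(s['wrist_force'],s['opening'],s['grip_force'])
s=save('scene','n.png');b=save('side','n1.png')
for k in ['scene','side']:
  for n in ['pointer','clip_mark','grip_head','board']:
    print(k,n,[((S.T@(np.array(d['point'])[:2]-o)).round(4).tolist(),round(d['point'][2],3),round(d['p'],2),proj(k,d['point']).round(1).tolist()) for d in robot.pinpoint(k,n)[:2]])
print(cv2.cvtColor(s,7)[150:172,346:372])
E
```

```text
clock: 15.9
tool_pos: [0.5286, 0.0607, 0.1913]
eef_rot: [[0.113, 0.994, -0.0], [0.994, -0.113, 0.001], [0.001, -0.001, -1.0]]
wrist_force: [-1.4, 4.8, 6.2]
opening: 0.0337
grip_force: 44.2
delta [0.0901, 0.0009, -0.0002] [-0.0005, -0.0012, 0.0005] rows 1.44
[-0.55215954  4.53070334  6.18604234] 0.03428511701421231 44.25639510154724
scene pointer []
scene clip_mark [([-0.0727, 0.2077], 0.239, 0.49, [357.2, 158.4]), ([0.0946, 0.3129], -0.002, 0.19, [403.6, 240.5])]
scene grip_head [([-0.0766, 0.0214], 0.204, 0.66, [301.6, 182.0])]
scene board [([-0.1755, -0.5489], -0.003, 0.81, [115.1, 265.0]), ([0.0056, -0.003], 0.011, 0.69, [303.4, 248.4])]
side pointer [([-0.0029, 0.0071], -0.002, 0.67, [255.9, 199.4])]
side clip_mark []
side grip_head [([-0.0756, 0.0213], 0.212, 0.98, [233.6, 151.8])]
side board [([-0.1765, -0.5469], 0.001, 0.78, [276.4, 354.7]), ([0.0059, -0.0033], 0.009, 0.61, [259.5, 198.4])]
[[183 131 102  92  91  92  94  96  97  97  97  97  96  96  97  96  97  97  96  97  97  99  98  99  98  99]
 [109  90  89  93  93  94  95  96  96  97  96  96  98  97  96  97  96  95  96  96 
[... 1465 characters left out ...]
 136 135 141 166 178 176 172 171 170 169 169 172 172 171]
 [152 190 221 227 234 232 222 224 196 169 165 148 134 131 137 160 170 172 172 170 171 171 171 172 172 173]
 [150 157 180 218 229 220 198 191 179 173 169 148 134 132 142 162 171 172 172 173 173 171 172 172 174 173]
 [138 130 136 176 192 185 175 171 172 173 168 144 132 135 147 166 172 173 173 174 175 174 173 170 167 166]
 [114 106 116 152 172 172 171 170 173 173 164 140 130 136 154 169 173 174 174 174 169 168 166 151 138 131]
 [101  98 114 155 172 174 172 172 173 172 163 145 138 143 159 172 174 173 168 159 146 134 126 113 107 102]
 [100 101 122 160 174 173 172 172 173 173 171 161 162 164 168 174 172 164 142 120 110 104  99  97  96  97]]
```

```bash
python3 - <<'E'
from h import *
print(robot.hand_in())
E
```

```text
the job is handed in; nothing more can be done
None
```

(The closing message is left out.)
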